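# Slide the card-terminal dock past its spring stop

### The job

On the dry cleaner's counter the card terminal sits on a grey dock in a straight track, held back by a pin on a long spring-loaded steel strip. With the fingertips press the strip down behind the dock and, keeping it down, push the dock's back plate so that the dock slides over the pin and up against the metal end stop; then let go, so that the pin springs up again and locks the dock there. Do not pick up, lift or tip the dock, and leave the bottles and the stapler alone.

Things in the scene. Friction and masses are not known exactly. Their poses are not given: they have to be found in the camera images.
- track: Dark grey metal track fixed to the counter, 340 x 104 mm. Origin: on the counter surface, on the centre line. x runs along the track the way the dock must slide (towards the end stop), y across, z up. It reaches from x = -220 to +120 mm (origin not its middle); side lips 18 mm high, 83 mm apart inside. The metal end stop block at its +x end is 40 mm high.
- strip (a joint): How far the spring strip is pressed: 0 = up, 0.012 m = fully down; all of it moves straight down wherever pressed. Steel strip 30 mm wide on the track's centre line from x = -208 to +64 mm, running under the dock through a tunnel. Its top is 22 mm above the counter when up, 10 mm when down. About 4 N to start, 8.5 N fully down; springs back. From 8 mm down its pin clears the dock.
- pin_top (a point): Top centre of the round steel stop pin that stands on the strip, 14 mm in diameter, at x = +60 mm in the track frame, 12 mm taller than the strip's top: 34 mm above the counter when up, 22 mm when fully down.
- strip_end (a point): Middle of the top edge of the strip's free end, at x = -208 mm in the track frame, the end away from the end stop; moves down with the strip.
- stop_face (a point): Point on the face of the end stop, on the centre line, 30 mm above the counter (x = +90 mm in the track frame).
- dock_front (a point): Front face of the dock, on its centre line, 30 mm above the counter; axes as the track's. Dock with terminal: loose sled, 0.3 to 0.65 kg, 120 mm long, 80 mm wide, 61 mm high over the counter. Its front apron, 14 mm thick, lower edge 26 mm above the counter, is blocked by the raised pin; once it is wholly past, the pin can rise behind it inside the hollow dock.
- dock_back (a point): Face to push: middle of the dock's flat upright back plate, 120 mm behind dock_front, 46 mm above the counter; the plate is 80 mm wide and reaches from 26 to 60 mm above the counter.
- water_bottle: Bystander: clear water bottle with white cap, 62 mm in diameter, 190 mm high; origin at the centre of its underside.
- pump_bottle: Bystander: hand sanitiser pump bottle, 57 mm in diameter, 150 mm high; origin at the centre of its underside.
- stapler: Bystander: black stapler 140 x 36 x 42 mm, long side along its x; origin at the centre of its underside.
Things that resemble listed ones, but are neither listed nor needed, are in the scene too. What is shaped like the part that bears dock_front but blue or pink is not meant.

How it is judged:
By the outcome, as a careful person would: the job done as asked, in the order asked, and still so for the second after the job is handed in, with the robot touching nothing.
It also fails if it takes over 43 s, if anything falls off the work surface, if the arm or the gripper's body presses on something with over 40 N, if the wrist force passes 120 N, or if a joint passes its speed limit or range.

### The arm

A 6-joint arm with a two-finger parallel gripper is mounted at the origin on the work surface. World frame = base frame: x ahead of the robot, y to its left, z up, the work surface at z = 0. Lengths are in m, angles in rad, forces in N, time in s.
With the tool pointing down it reaches from about 0.35 to 0.775 m from the base axis. Payload 7.3 kg.
Tool frame: the origin (TCP) lies at the very end of the fingers, on their centre line; the grasp point (between the pads) lies grip_point_offset behind it (grip_point_offset is the distance from the TCP to the grasp point, in m); z points along the fingers, y is the direction in which the jaws open and shut (so a half turn about z gives the same grasp; the last joint's range is limited). The gripper opens to 92 mm and grips with 3 to 60 N. Pads are 19 mm wide; open, the fingers measure 130 mm over their backs; the gripper's body (75 mm by 190 mm) begins 47 mm behind the grasp point.
Start: joints at [-1.416, 0.342, 1.524, -0, 1.275, -0.146], TCP at [0.156, -0.501, 0.227] pointing down, gripper open.
Joint ranges: [-2.53, 2.53], [-0.77, 2.02], [0.04, 2.7], [-1, 4.14], [0.28, 2.66], [-3.11, 3.11]. Speed limits (rad/s): [2.57, 2.57, 3.14, 3.14, 3.14, 3.14].

### API

Orientations are given as [roll, pitch, yaw] about the fixed x, y, z axes, in that order (R = Rz(yaw) Ry(pitch) Rx(roll)).
In Python, from cell import * gives the robot as it stands.
- The arm moves only by the shell command python3 -m inch 'ROWS' [OPENING] [FORCE]. ROWS is JSON, a list that holds one entry, the list of rows, each a list of 4 numbers: the shift along the tool's x, y, z in mm, then the turn about the tool's z in rad. In form: [[[x, y, z, roll], ...]]. A call has 1 to 10 rows; each row shifts and turns the commanded pose from where the row before left it, along the tool's axes as they then stand; what a row does not reach is not made up. A row lasts 1/8 s, in which the tool goes at most 62.5 mm and 10.7 degrees, less where a joint would pass 70% of its speed; a pose out of reach is approached as far as the arm can. A call with a gripper value outside its range is refused whole. OPENING is the closure, from -1 (fully open) to 1 (shut), set as the call begins (- or left out, the last holds). The fingers move at their own pace and stop on an object; FORCE is the grip in N (left out, the last holds). Time passes only in rows, so rows that do not move let the fingers close. It gives the time, the measured TCP pose, the force and the opening at its end, in the units of the state.
- observe(): the state, without advancing time (a new reading comes with each control period).
- read_camera(name): name is "scene" or "top" or "wrist"; returns a dict with "img" (384x512x3 uint8, blue, green, red), "fx", "fy", "cx", "cy" (pixels), "eye" and "rotation" of the camera in the world; the wrist camera has in their place "T_tool_cam" (4x4, takes a point from camera to tool coordinates, whose origin is the TCP and whose axes are the flange's). Camera axes: x right, y down, z forward; pixel columns grow to the right and rows downward; lengths in m; the calibration is good to about 2 mm. A picture is of the moment at which its call begins: read the wrist's pose just before it. There is no depth.
- hand_in(): hands the job in, once; it reports no verdict.
Trained networks look in the newest picture that a camera, given by its name, has taken for a name from the list of things; names that differ only in an ending like _2 or _b are one class to them, and where a whole thing is asked for, a point or a joint stands for the part that bears it (a point fixed in the world has none). Each returns a list of dicts, best first, with "conf" (0 to 1); they miss things now and then, are a little off and sometimes report something else, mostly with a low value. They report only what shows in the picture. A call takes as long as a camera call. They do not tell look-alikes from the thing itself.
- boxes_of(camera, label): "at" ([row, column] in pixels, amid what is visible of it).
- place_of(camera, label): "at" ([row, column] in pixels: a listed point, or the origin of a listed thing).
The state is a dict: "time": time; "qpos": joint angles; "qvel": joint speeds; "joint_efforts": joint torques, N m; "tool_pos": TCP position; "tool_rot": TCP orientation; "contact_force": force on the tool from outside, world axes, zero at the start; "torque": the same for the moment, N m; "opening": finger opening in m.
Only numpy, scipy, OpenCV 4.12 (cv2) and the standard library are available. Lean on these libraries where they do the work, as an engineer would, in place of code of your own. Each camera call takes 0.05 s, during which the arm holds its last target. There are 200 camera calls.

## Working session

There is one attempt and no reset: what is moved stays moved. The work goes in short steps, Python scripts to look and compute and a shell command to move; the robot and the scene stay as the last step left them, time stands still between calls to the robot, and variables do not carry over. Pictures are saved under pics/ and viewed, about 8 in all and at most 12, crops included, and the job is handed in when it is done.

```bash
mkdir -p pics
cat > h.py <<'E'
from cell import *
import numpy as np, cv2
def ray(c,at):
    d=np.array([(at[1]-c["cx"])/c["fx"],(at[0]-c["cy"])/c["fy"],1.])
    return np.array(c["eye"]),np.array(c["rotation"])@d
def onz(c,at,z):
    e,d=ray(c,at); return e+d*(z-e[2])/d[2]
def tri(rs):
    A=np.zeros((3,3));b=np.zeros(3)
    for e,d in rs:
        d=d/np.linalg.norm(d);P=np.eye(3)-np.outer(d,d);A+=P;b+=P@e
    return np.linalg.solve(A,b)
E
python3 - <<'E'
from h import *
ims=[]
for n in("scene","top"):
    c=read_camera(n);cv2.imwrite(f"pics/{n}.png",c["img"])
    print(n,np.round(c["eye"],3),c["fx"])
    for l in("dock_front","dock_back","strip_end","pin_top","stop_face","track","water_bottle","pump_bottle","stapler"):
        print(l,[(np.round(p["at"]).tolist(),round(p["conf"],2)) for p in place_of(n,l)[:4]])
print(observe())
E
```

```text
scene [ 0.994 -0.543  0.641] 390.81897517341497
dock_front [([160.0, 216.0], 0.9), ([201.0, 259.0], 0.87), ([266.0, 338.0], 0.79), ([152.0, 287.0], 0.76)]
dock_back [([232.0, 376.0], 0.81), ([216.0, 118.0], 0.69), ([230.0, 242.0], 0.61), ([134.0, 227.0], 0.61)]
strip_end [([282.0, 223.0], 0.85)]
pin_top []
stop_face [([190.0, 266.0], 0.78), ([201.0, 258.0], 0.43)]
track []
water_bottle [([195.0, 210.0], 0.56)]
pump_bottle [([315.0, 288.0], 0.93)]
stapler [([213.0, 318.0], 0.75)]
top [0.424 0.056 1.109] 423.4031083588028
dock_front [([270.0, 211.0], 0.91), ([280.0, 297.0], 0.73), ([213.0, 156.0], 0.65), ([192.0, 249.0], 0.6)]
dock_back [([281.0, 340.0], 0.86), ([86.0, 228.0], 0.79), ([172.0, 178.0], 0.78), ([292.0, 168.0], 0.66)]
strip_end [([162.0, 333.0], 0.78)]
pin_top [([190.0, 240.0], 0.74)]
stop_face [([197.0, 225.0], 0.79)]
track [([188.0, 259.0], 0.78)]
water_bottle [([245.0, 256.0], 0.98)]
pump_bottle [([116.0, 326.0], 0.79), ([194.0, 239.0], 0.18)]
stapler [([147.0, 221.0], 0.98)]
{'time': 1.0, 'qpos': array([-1.41601671e+00,  3.41967609e-01,  1.52412292e+00,  1.14135515e-05,
        1.27537274e+00, -1.46053770e-01]), 'qvel': array([ 1.33456054e-03,  1.25561711e-03,  3.59386105e-04, -1.14527853e-03,
        4.60462731e-05,  1.30544909e-03]), 'joint_efforts': array([-7.84311815e-04, -4.31134593e+01, -2.44481456e+01,  7.17845745e-02,
        4.82808729e-02, -2.93443094e-06]), 'tool_pos': array([ 0.15556637, -0.50144007,  0.22674932]), 'tool_rot': array([3.14146306e+00, 8.02683308e-06, 3.00830064e-01]), 'contact_force': array([-0.46198525,  0.38004006,  0.0025936 ]), 'torque': array([ 0.01776641, -0.01063891, -0.00642737]), 'opening': 0.09155040134180858}
```

View pics/scene.png

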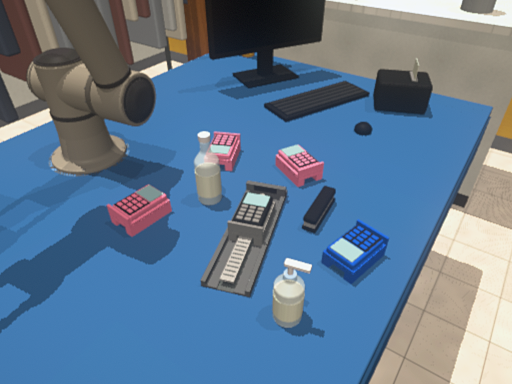

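View pics/top.png

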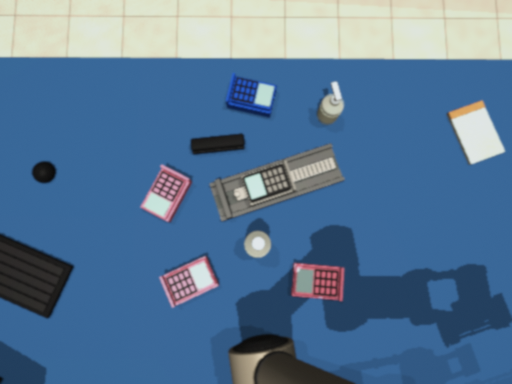

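The pictures show one grey dock standing in the track: scene about (215,255), top about (182,268). The pink ones (scene (208,140), (150,222), (163,300); top (193,166), (280,190), (282,318)) and the blue one (scene (250,356), top (95,252)) are look-alikes. The grey one fits the description because only it stands in the track, with the ribbed strip behind it and the stop at its other end.

Run:
```python
from h import *
C={n:read_camera(n) for n in("scene","top")}
P={}
for n in C:
    for l in("dock_front","dock_back","strip_end","stop_face","pin_top","track"):
        P[n,l]=[p["at"] for p in place_of(n,l)]
for l in("dock_front","dock_back","strip_end","stop_face","pin_top","track"):
    for a in P["scene",l]:
        for b in P["top",l]:
            r1,r2=ray(C["scene"],a),ray(C["top"],b);x=tri([r1,r2])
            g=[np.linalg.norm(np.cross(r[1]/np.linalg.norm(r[1]),x-r[0])) for r in(r1,r2)]
            if max(g)<.01: print(l,np.round(a),np.round(b),np.round(x,4),round(max(g),4))
z={"strip_end":.022,"stop_face":.03,"pin_top":.034,"track":0,"dock_front":.03,"dock_back":.046}
for (n,l),v in P.items():
    for a in v: 
        x=onz(C[n],a,z[l])
        print(n,l,np.round(a),np.round(x,4))
for n,b in(("water_bottle",0),("pump_bottle",0),("stapler",0)):
    for p in place_of("top",n)[:1]: print(n,np.round(onz(C["top"],p["at"],0),3))
big=[cv2.resize(C["scene"]["img"][160:310,190:320],None,fx=3,fy=3,interpolation=2)[:450],cv2.resize(C["top"]["img"][130:230,200:350],None,fx=2.6,fy=2.6,interpolation=2)]
h=max(i.shape[0] for i in big)
cv2.imwrite("pics/crop.png",np.hstack([cv2.copyMakeBorder(i,0,h-i.shape[0],0,0,0) for i in big]))
```

```text
Traceback (most recent call last):
ValueError: At least one array has zero dimension
```

```bash
python3 - <<'E'
s=open('h.py').read()
s=s.replace('np.array(c["rotation"])@d','rot(c["rotation"])@d').replace('def ray','''from scipy.spatial.transform import Rotation as Ro
def rot(r):
    r=np.array(r,float)
    return r if r.shape==(3,3) else (Ro.from_quat(r) if r.size==4 else Ro.from_euler("xyz",r)).as_matrix()
def ray''',1)
open('h.py','w').write(s)
E
cat > m.py <<'E'
from h import *
C={n:read_camera(n) for n in("scene","top")}
print(C["top"]["rotation"])
P={}
L=("dock_front","dock_back","strip_end","stop_face","pin_top","track")
for n in C:
    for l in L: P[n,l]=[p["at"] for p in place_of(n,l)]
for l in L:
    for a in P["scene",l]:
        for b in P["top",l]:
            r1,r2=ray(C["scene"],a),ray(C["top"],b);x=tri([r1,r2])
            g=[np.linalg.norm(np.cross(r[1]/np.linalg.norm(r[1]),x-r[0])) for r in(r1,r2)]
            if max(g)<.01: print(l,np.round(a),np.round(b),np.round(x,4),round(max(g),4))
z={"strip_end":.022,"stop_face":.03,"pin_top":.034,"track":0,"dock_front":.03,"dock_back":.046}
for (n,l),v in P.items():
    for a in v: 
        x=onz(C[n],a,z[l])
        print(n,l,np.round(a),np.round(x,4))
for n in("water_bottle","pump_bottle","stapler"):
    for p in place_of("top",n)[:1]: print(n,np.round(onz(C["top"],p["at"],0),3))
big=[cv2.resize(C["scene"]["img"][170:300,190:300],None,fx=3.3,fy=3.3,interpolation=2),cv2.resize(C["top"]["img"][130:230,200:350],None,fx=2.8,fy=2.8,interpolation=2)]
h=max(i.shape[0] for i in big)
cv2.imwrite("pics/crop.png",np.hstack([cv2.copyMakeBorder(i,0,h-i.shape[0],0,0,0) for i in big]))
E
python3 m.py
```

```text
[-3.00065679 -0.01562429 -1.57122413]
dock_front [268. 338.] [101. 274.] [ 0.8233 -0.0063  0.0184] 0.002
dock_front [201. 256.] [191. 245.] [0.5734 0.0688 0.0323] 0.0038
dock_front [155. 284.] [214. 154.] [0.5126 0.3004 0.0224] 0.0039
dock_front [161. 217.] [270. 214.] [0.3779 0.1473 0.0311] 0.0018
dock_front [195. 162.] [279. 294.] [ 0.3571 -0.0497  0.03  ] 0.0051
dock_back [216. 119.] [283. 341.] [ 0.3444 -0.1676  0.0408] 0.0015
dock_back [228. 242.] [176. 291.] [ 0.6115 -0.0474  0.0505] 0.0002
dock_back [228. 242.] [291. 167.] [ 0.2884  0.3584 -0.4392] 0.008
dock_back [134. 227.] [176. 291.] [ 0.5719 -0.0283  0.2625] 0.0025
dock_back [134. 227.] [291. 167.] [0.3279 0.2608 0.0472] 0.0013
dock_back [171. 310.] [173. 176.] [0.6219 0.2472 0.0367] 0.0001
dock_back [232. 373.] [ 87. 225.] [0.8511 0.1232 0.0341] 0.0026
strip_end [282. 223.] [163. 333.] [ 0.651  -0.1635  0.0135] 0.0018
stop_face [189. 265.] [196. 225.] [0.5603 0.121  0.0299] 0.0012
scene dock_front [268. 338.] [ 0.8279 -0.0148  0.03  ]
scene dock_front [201. 256.] [0.5692 0.0683 0.03  ]
scene dock_front [155. 284.] [0.516
[... 686 characters left out ...]
 0.03  ]
top dock_front [214. 154.] [0.5151 0.3012 0.03  ]
top dock_front [279. 294.] [ 0.3536 -0.0534  0.03  ]
top dock_back [176. 291.] [ 0.6122 -0.0479  0.046 ]
top dock_back [291. 167.] [0.3268 0.2601 0.046 ]
top dock_back [ 87. 225.] [0.8488 0.1237 0.046 ]
top dock_back [173. 176.] [0.6203 0.2456 0.046 ]
top dock_back [283. 341.] [ 0.3438 -0.1678  0.046 ]
top strip_end [163. 333.] [ 0.6505 -0.1605  0.022 ]
top stop_face [196. 225.] [0.5612 0.1218 0.03  ]
top stop_face [144. 220.] [0.6986 0.1362 0.03  ]
top pin_top [194. 238.] [0.5659 0.0881 0.034 ]
top track [188. 258.] [0.5865 0.0352 0.    ]
water_bottle [0.44  0.051 0.   ]
pump_bottle [ 0.788 -0.146  0.   ]
stapler [0.707 0.132 0.   ]
```

View pics/crop.png

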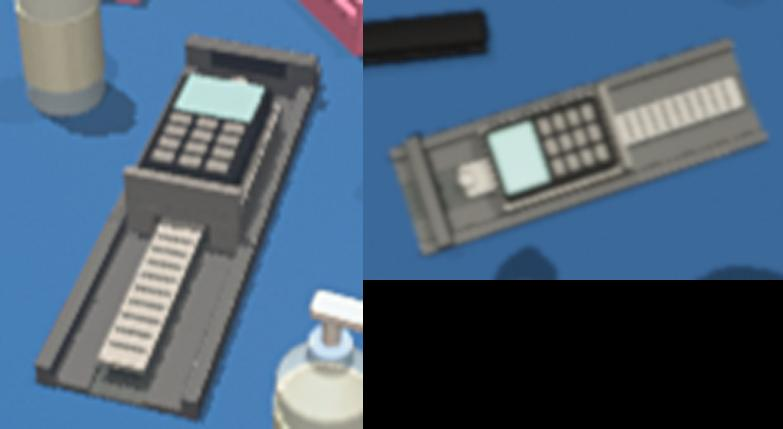

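The crop confirms the grey dock: it sits in the track with the pin on the strip's end (round light spot) in front of it and the ribbed strip behind it. Checks: strip_end to stop_face measures 298 mm, and 298 mm is expected. dock_back is at track x ≈ -86 mm. The track's yaw is ≈ 1.88. First I turn the tool so that its x lies along the track, with the fingers shut.

```bash
python3 -m inch '[[[0,0,0,-0.175],[0,0,0,-0.175],[0,0,0,-0.175],[0,0,0,-0.175],[0,0,0,-0.175],[0,0,0,-0.175],[0,0,0,-0.175],[0,0,0,-0.175],[0,0,0,-0.175],[0,0,0,0]]]' 1 15
cat > w.py <<'E'
from h import *
import sys
S=observe(); T=S["tool_pos"]; R=rot(S["tool_rot"])
end=np.array([.651,-.163,0]); stop=np.array([.5605,.121,0]); u=(stop-end)/np.linalg.norm(stop-end); n=np.array([-u[1],u[0],0])
o=stop-.09*u
g=o+float(sys.argv[1])/1e3*u; g[2]=float(sys.argv[2])/1e3
d=T-o
print("t",S["time"],"track-frame tcp mm",np.round(np.array([d@u,d@n,T[2]])*1e3,1),"yaw",S["tool_rot"],"want",np.arctan2(u[1],u[0]))
print("shift tool mm",np.round(R.T@(g-T)*1e3,1),"F",np.round(S["contact_force"],1),"open",S["opening"],"grip_off",grip_point_offset)
E
python3 w.py -125 150
```

```text
time: 3.8
tool_pos: [0.1555, -0.5015, 0.2267]
tool_rot: [-3.142, 0.0, 1.874]
contact_force: [-0.6, -0.7, -0.0]
opening: 0.0007
t 3.8 track-frame tcp mm [-380.1  574.8  226.7] yaw [-3.14154777e+00  8.75698706e-05  1.87423305e+00] want 1.8792850592551253
shift tool mm [258.  573.5  76.7] F [-0.6 -0.7 -0. ] open 0.0007401605456054844 grip_off 0.0188
```

```bash
python3 -m inch '[[[17,38,0,0],[17,38,0,0],[17,38,0,0],[17,38,0,0],[17,38,0,0],[17,38,0,0],[17,38,0,0],[17,38,0,0]]]'; python3 -m inch '[[[17,38,0,0],[17,38,0,0],[17,38,0,0],[17,38,0,0],[17,38,0,0],[17,38,0,0],[17,38,0,0],[0,0,0,0]]]';  python3 w.py -125 150
python3 - <<'E'
from h import *
S=observe();c=read_camera("wrist");T=np.array(c["T_tool_cam"]);R=rot(S["tool_rot"])
c["eye"]=S["tool_pos"]+R@T[:3,3];c["rotation"]=R@T[:3,:3]
cv2.imwrite("pics/wr.png",c["img"])
z={"strip_end":.022,"stop_face":.03,"pin_top":.034,"track":0,"dock_front":.03,"dock_back":.046}
for l in z:
    for p in place_of("wrist",l)[:3]: print(l,np.round(p["at"]),round(p["conf"],2),np.round(onz(c,p["at"],z[l]),4))
E
```

```text
time: 4.8
tool_pos: [0.4057, -0.2794, 0.2269]
tool_rot: [3.141, 0.0, 1.871]
contact_force: [0.2, 0.1, -0.3]
opening: 0.0004
time: 5.8
tool_pos: [0.624, -0.0849, 0.2259]
tool_rot: [3.142, -0.001, 1.875]
contact_force: [0.2, -0.9, 0.3]
opening: 0.0004
t 5.8 track-frame tcp mm [-125.4    2.   225.9] yaw [ 3.14156985e+00 -5.44087291e-04  1.87527120e+00] want 1.8792850592551253
shift tool mm [ 0.4  2.  75.9] F [ 0.2 -0.9  0.3] open 0.0004495957892465589 grip_off 0.0188
strip_end [230. 265.] 0.91 [ 0.6533 -0.1656  0.022 ]
stop_face [ 36. 156.] 0.25 [0.4538 0.0366 0.03  ]
pin_top [ 16. 261.] 0.76 [0.5668 0.0927 0.034 ]
dock_front [84. 68.] 0.8 [ 0.3593 -0.0479  0.03  ]
dock_front [ 38. 265.] 0.78 [0.5772 0.0728 0.03  ]
dock_front [163. 418.] 0.65 [ 0.8195 -0.0076  0.03  ]
dock_back [146. 265.] 0.92 [ 0.6157 -0.0461  0.046 ]
dock_back [ 78. 488.] 0.58 [0.8425 0.1083 0.046 ]
dock_back [174.  42.] 0.57 [ 0.3491 -0.1675  0.046 ]
```

View pics/wr.png

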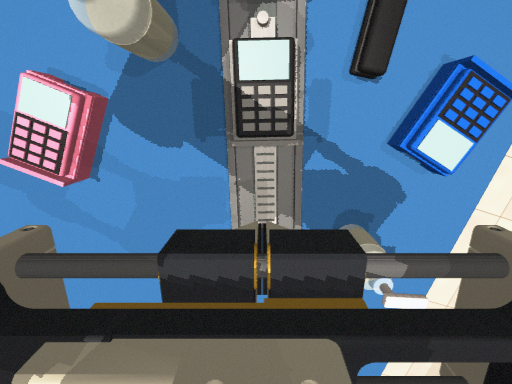

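The wrist view shows the grey dock at (90,265), the pin at (16,261), the strip at column 265 and the fingers at column 263, so the tool is lined up. The wrist's ground points agree with the two-view ones to within about 4 mm. Next I go down behind the dock.

```bash
python3 -m inch '[[[9,2,30,-0.004],[8,1,30,-0.004],[0,0,30,0],[0,0,30,0],[0,0,30,0],[0,0,20,0],[0,0,15,0],[0,0,8,0],[0,0,0,0]]]'; python3 w.py -108 11
```

```text
time: 7.28
tool_pos: [0.6203, -0.0701, 0.0336]
tool_rot: [-3.141, -0.0, 1.883]
contact_force: [0.1, -0.3, 0.2]
opening: 0.0004
t 7.275 track-frame tcp mm [-110.2    1.    33.6] yaw [-3.14129201e+00 -1.06644858e-04  1.88347111e+00] want 1.8792850592551253
shift tool mm [ 2.2  1.  22.6] F [ 0.1 -0.3  0.2] open 0.00039316863409385343 grip_off 0.0188
```

```bash
python3 -m inch '[[[0,1,5,0],[0,0,5,0],[0,0,0,0]]]'; python3 -m inch '[[[0,0,3,0],[0,0,3,0],[0,0,0,0]]]'; python3 -m inch '[[[0,0,3,0],[0,0,2,0],[0,0,0,0],[0,0,0,0]]]'; python3 w.py -108 11
```

```text
time: 7.65
tool_pos: [0.6211, -0.0696, 0.0234]
tool_rot: [-3.141, -0.0, 1.884]
contact_force: [-0.4, -0.7, -0.8]
opening: 0.0004
time: 8.02
tool_pos: [0.6217, -0.0697, 0.018]
tool_rot: [3.141, 0.0, 1.884]
contact_force: [-0.1, -0.4, 4.0]
opening: 0.0
time: 8.52
tool_pos: [0.6217, -0.0697, 0.0133]
tool_rot: [3.141, 0.001, 1.884]
contact_force: [-1.4, -0.0, 6.6]
opening: 0.001
t 8.525 track-frame tcp mm [-110.3   -0.4   13.3] yaw [3.14084990e+00 5.21493302e-04 1.88379461e+00] want 1.8792850592551253
shift tool mm [ 2.3 -0.4  2.3] F [-1.4 -0.   6.6] open 0.0009738781815373127 grip_off 0.0188
```

The force rise matches the strip: about 4 N at 18 mm and 6.6 N at 13.3 mm. I press nearly all the way down, then push.

```bash
python3 -m inch '[[[0,0,2,0],[0,0,1,0],[0,0,0,0]]]'; python3 -m inch '[[[3,0,0,0],[3,0,0,0],[3,0,0,0],[3,0,0,0],[3,0,0,0],[3,0,0,0],[0,0,0,0]]]'; python3 w.py -108 10.5
```

```text
time: 8.9
tool_pos: [0.6217, -0.0697, 0.0105]
tool_rot: [3.141, 0.001, 1.884]
contact_force: [-1.1, 1.1, 7.5]
opening: 0.0003
time: 9.78
tool_pos: [0.618, -0.0542, 0.0113]
tool_rot: [3.137, 0.004, 1.884]
contact_force: [2.0, -4.2, 7.5]
opening: 0.0004
t 9.775 track-frame tcp mm [-94.4  -1.6  11.3] yaw [3.13741724 0.00432422 1.88387173] want 1.8792850592551253
shift tool mm [-13.6  -1.6   0.8] F [ 2.  -4.2  7.5] open 0.0003703790553514979 grip_off 0.0188
```

```bash
python3 -m inch '[[[3,0,0.5,0],[3,0,0,0],[3,0,0,0],[3,0,0,0],[3,0,0,0],[3,0,0,0],[3,0,0,0],[0,0,0,0]]]'; python3 w.py -40 10.5; python3 -m inch '[[[3,0,0,0],[3,0,0,0],[3,0,0,0],[3,0,0,0],[3,0,0,0],[0,0,0,0]]]';python3 w.py -40 10.5; python3 m.py | grep -E "^(dock_(front|back).*0\.[56]|strip|stop)"
```

```text
time: 10.78
tool_pos: [0.6122, -0.0352, 0.0113]
tool_rot: [3.136, 0.006, 1.884]
contact_force: [3.2, -8.8, 9.1]
opening: 0.0006
t 10.775 track-frame tcp mm [-74.5  -1.9  11.3] yaw [3.1361568  0.00599574 1.88387547] want 1.8792850592551253
shift tool mm [34.5 -1.7  0.6] F [ 3.2 -8.8  9.1] open 0.0006320007033174113 grip_off 0.0188
time: 11.52
tool_pos: [0.6076, -0.0209, 0.0113]
tool_rot: [3.136, 0.006, 1.884]
contact_force: [2.2, -9.1, 8.9]
opening: 0.0004
t 11.525 track-frame tcp mm [-59.5  -1.8  11.3] yaw [3.13609675 0.00592588 1.88388427] want 1.8792850592551253
shift tool mm [19.5 -1.8  0.7] F [ 2.2 -9.1  8.9] open 0.00035408725478356084 grip_off 0.0188
dock_front [154. 284.] [215. 154.] [0.5117 0.3013 0.0248] 0.0028
dock_front [193. 265.] [195. 234.] [0.5677 0.102  0.0308] 0.004
dock_back [219. 247.] [181. 277.] [ 0.5992 -0.0119  0.0458] 0.0006
dock_back [170. 310.] [171. 179.] [0.6249 0.2382 0.0455] 0.0008
dock_back [134. 226.] [181. 277.] [ 0.5584 -0.005   0.2505] 0.0089
strip_end [282. 223.] [161. 333.] [ 0.6536 -0.1648  0.0175] 0.004
```

View pics/crop.png

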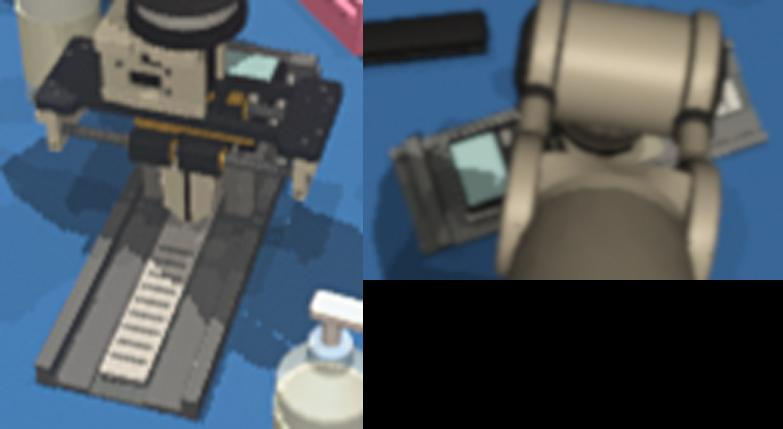

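The dock slides with the fingers on the strip: its back is at track x ≈ -48 and the terminal's screen in the top view (left edge) is nearer the stop. About 18 mm is left, so I push on and watch for the force to jump at the stop.

```bash
python3 -m inch '[[[3,0,0,0],[3,0,0,0],[3,0,0,0],[3,0,0,0],[2,0,0,0],[0,0,0,0]]]';python3 w.py -40 10.5;  python3 -m inch '[[[1,0,0,0],[1,0,0,0],[0,0,0,0]]]';python3 -m inch '[[[1,0,0,0],[1,0,0,0],[0,0,0,0]]]';python3 w.py -40 10.5
```

```text
time: 13.12
tool_pos: [0.6034, -0.0076, 0.0113]
tool_rot: [3.136, 0.006, 1.884]
contact_force: [1.9, -9.3, 9.8]
opening: 0.0004
t 13.125 track-frame tcp mm [-45.6  -1.8  11.3] yaw [3.13602654 0.00592938 1.88391713] want 1.8792850592551253
shift tool mm [ 5.6 -1.8  0.8] F [ 1.9 -9.3  9.8] open 0.0003923219358025305 grip_off 0.0188
time: 13.5
tool_pos: [0.6028, -0.006, 0.0113]
tool_rot: [3.136, 0.006, 1.884]
contact_force: [2.4, -10.0, 9.2]
opening: 0.0008
time: 13.88
tool_pos: [0.6022, -0.004, 0.0113]
tool_rot: [3.136, 0.006, 1.884]
contact_force: [2.2, -10.0, 8.5]
opening: 0.0007
t 13.875 track-frame tcp mm [-41.8  -1.8  11.3] yaw [3.13598365 0.00613186 1.88383907] want 1.8792850592551253
shift tool mm [ 1.8 -1.8  0.8] F [  2.2 -10.    8.5] open 0.000672462161492328 grip_off 0.0188
```

```bash
for i in 1; do python3 -m inch '[[[1,0,0,0],[1,0,0,0],[0,0,0,0]]]';python3 -m inch '[[[1,0,0,0],[1,0,0,0],[0,0,0,0]]]'; done;python3 w.py -40 10.5
```

```text
time: 14.25
tool_pos: [0.602, -0.003, 0.0113]
tool_rot: [3.136, 0.007, 1.884]
contact_force: [3.3, -14.8, 7.5]
opening: 0.0008
time: 14.62
tool_pos: [0.6022, -0.0029, 0.0116]
tool_rot: [3.135, 0.01, 1.884]
contact_force: [5.8, -22.2, 7.8]
opening: 0.0005
t 14.625 track-frame tcp mm [-40.7  -2.1  11.6] yaw [3.13468535 0.00999549 1.88402952] want 1.8792850592551253
shift tool mm [ 0.7 -2.1  1.1] F [  5.8 -22.2   7.8] open 0.00045928669812968703 grip_off 0.0188
```

The force jumped to 23 N and the tool stopped at the expected place, so the dock is against the stop. I ease the push off while keeping the strip down, then rise.

```bash
python3 -m inch '[[[-2,0,0,0],[-2,0,0,0],[-2,0,0,0],[0,0,0,0]]]';python3 -m inch '[[[0,0,-4,0],[0,0,-4,0],[0,0,-4,0],[0,0,-4,0],[0,0,-4,0],[0,0,0,0]]]'; python3 w.py -150 200
```

```text
time: 15.12
tool_pos: [0.6021, -0.0031, 0.0107]
tool_rot: [3.136, 0.002, 1.883]
contact_force: [2.3, 1.2, 7.6]
opening: 0.0004
time: 15.88
tool_pos: [0.5993, -0.0036, 0.0288]
tool_rot: [-3.14, 0.0, 1.884]
contact_force: [2.1, -4.8, -2.7]
opening: 0.0004
t 15.875 track-frame tcp mm [-40.5   0.8  28.8] yaw [-3.14021573e+00  2.87149274e-04  1.88377993e+00] want 1.8792850592551253
shift tool mm [-1.096e+02  1.000e-01 -1.711e+02] F [ 2.1 -4.8 -2.7] open 0.00044320802421247057 grip_off 0.0188
```

```bash
python3 -m inch '[[[-4,0,0,0],[-6,0,0,0],[-10,0,-2,0],[-10,0,-10,0],[-10,0,-20,0],[-10,0,-30,0],[-10,0,-40,0],[-10,0,-40,0],[0,0,-40,0],[0,0,0,0]]]'; python3 w.py -150 220
python3 - <<'E'
from h import *
end=np.array([.651,-.163,0]); stop=np.array([.5605,.121,0]); u=(stop-end)/np.linalg.norm(stop-end); o=stop-.09*u
S=observe();c=read_camera("wrist");T=np.array(c["T_tool_cam"]);R=rot(S["tool_rot"])
c["eye"]=S["tool_pos"]+R@T[:3,3];c["rotation"]=R@T[:3,:3]
z={"strip_end":.022,"stop_face":.03,"pin_top":.034,"dock_front":.03,"dock_back":.046}
for l in z:
    for p in place_of("wrist",l)[:3]: x=onz(c,p["at"],z[l]);print(l,np.round(p["at"]),round(p["conf"],2),np.round(x,4),"track x",round((x-o)@u,4))
s=read_camera("scene")
cv2.imwrite("pics/after.png",np.hstack([cv2.resize(c["img"][:240,160:360],None,fx=2,fy=2,interpolation=2),cv2.resize(s["img"][160:300,190:300],None,fx=3.43,fy=3.43,interpolation=2)[:480]]))
E
python3 m.py | grep -E "^(dock_(front|back).*0\.[56]|strip|stop|water|pump|stapl)"
```

```text
time: 17.12
tool_pos: [0.6232, -0.0707, 0.216]
tool_rot: [3.134, 0.004, 1.883]
contact_force: [0.4, 0.8, -0.5]
opening: 0.0006
t 17.125 track-frame tcp mm [-111.7   -1.5  216. ] yaw [3.13441244 0.00432006 1.88315792] want 1.8792850592551253
shift tool mm [-38.3  -1.6  -3.8] F [ 0.4  0.8 -0.5] open 0.000633135386177215 grip_off 0.0188
dock_front [176. 416.] 0.94 [ 0.8192 -0.0092  0.03  ] track x -0.1126
dock_front [249. 343.] 0.73 [ 0.769  -0.1389  0.03  ] track x -0.221
dock_front [92. 58.] 0.64 [ 0.3576 -0.0489  0.03  ] track x -0.0103
dock_back [184.  33.] 0.96 [ 0.3494 -0.1668  0.046 ] track x -0.1202
dock_back [ 92. 492.] 0.75 [0.8475 0.1088 0.046 ] track x -0.0087
dock_back [108. 260.] 0.66 [0.5964 0.0089 0.046 ] track x -0.0277
dock_front [188. 264.] [198. 226.] [0.5582 0.1182 0.0328] 0.0012
dock_back [212. 255.] [181. 268.] [0.6018 0.0122 0.0489] 0.0027
dock_back [170. 311.] [172. 177.] [0.6228 0.245  0.0406] 0.0015
water_bottle [0.443 0.04  0.   ]
stapler [0.705 0.129 0.   ]
```

View pics/after.png

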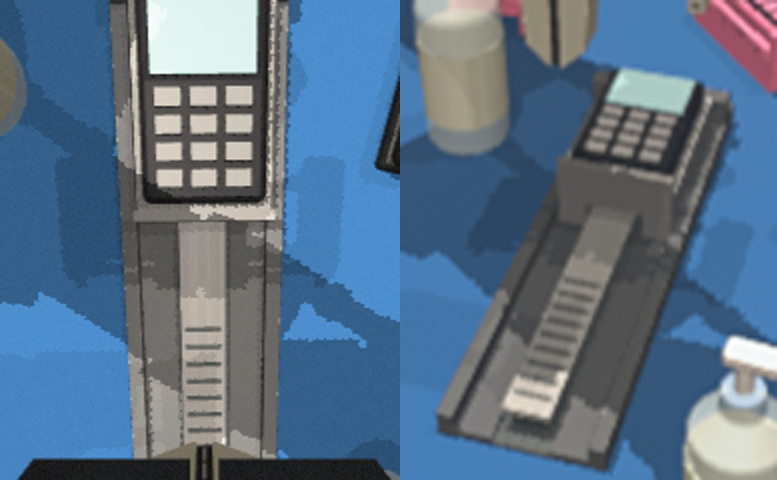

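The picture shows the dock against the stop, and the strip's free end is back up: scene row about 281 (280.6 before, 285 while pressed). The bottles and the stapler stand where they were. The robot touches nothing, so I hand in.

```bash
python3 -c "
from cell import *
print(hand_in())"
```

```text
the job is handed in; nothing more can be done
None
```

The job is handed in at about 17 s of robot time. With shut fingers I pressed the strip to about 11 mm above the counter and kept it down while pushing the back plate. The push force jumped to 23 N when the dock met the stop. Then I eased off, let the strip rise and withdrew the arm.

**Last checks:**
- **Dock:** two-view `dock_front` is at track x ≈ 88 mm and wrist `dock_back` at ≈ -28 mm. For a dock against the stop they should be 90 and -30, so both agree to about 2 mm.
- **Strip:** its free end is back at its unpressed height in the scene picture (row about 281, against 285 while pressed). The pin itself is hidden inside the dock, so I infer that it is up from the strip.
- **Bystanders:** the bottles and stapler look untouched, and the gripper is clear with no contact force. The networks placed the water bottle about 11 mm from its first reading; I took that as detection scatter because the tool never came near it. The pump bottle was not found again in the last top view; I checked it only in the scene picture.

**Disagreements and slips:**
- The wrist and two-view positions differed by up to about 4 mm.
- On the way up, the fingers still pressed lightly on the back plate (about 5 N forward and 3 N vertical). The pictures show the dock sitting level.

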